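# Unscrew the wing cap of a bench winder

## Robot

A 6-joint arm with a two-finger parallel gripper is mounted at the origin on the work surface. World frame = base frame: x ahead of the robot, y to its left, z up, the work surface at z = 0. Lengths are in m, angles in rad, forces in N, time in s.
With the tool pointing down it reaches from about 0.25 to 0.8 m from the base axis. Payload 8.5 kg.
Tool frame: the origin (TCP) lies at the very end of the fingers, on their centre line; the grasp point (between the pads) lies 19 mm behind it; z points along the fingers, y is the direction in which the jaws open and shut (so a half turn about z gives the same grasp; the last joint's range is limited). The gripper opens to 85 mm and grips with 20 to 120 N. Pads are 22 mm wide; open, the fingers measure 114 mm over their backs; the gripper's body (76 mm by 85 mm) begins 54 mm behind the grasp point. The pads swing forward as they close: fully open they stand 13 mm farther back than shut.
Start: joints at [1.292, 0.238, -0.013, 1.319, 0, 1.571], TCP at [0.144, 0.505, 0.231] pointing down, gripper open.
Joint ranges: [-2.66, 2.66], [-1.03, 1.9], [-1.14, 1.46], [-1.82, 2.27], [-1.45, 1.34], [-3.14, 3.14]. Speed limits (rad/s): [2.22, 2.22, 2.79, 3.14, 3.14, 3.14].

## Interface

Orientations are given as a rotation vector (axis times angle).
In Python, from station import env gives the robot as it stands.
- The arm moves only by the shell command python3 -m pendant 'ROWS'. ROWS is text: rows parted by semicolons, each of 7 numbers parted by spaces: the turn, a rotation vector about the tool's x, y, z in degrees, then the shift along the tool's x, y, z in units of 40 mm (1.0 is 40 mm), then the opening, from 0 (shut) to 1 (fully open). A call has 1 to 12 rows; each row shifts and turns the commanded pose from where the row before left it, along the tool's axes as they then stand; what a row does not reach is not made up. A row lasts 1/10 s, in which the tool goes at most 50 mm and 8.59 degrees, less where a joint would pass 70% of its speed; a pose out of reach is approached as far as the arm can. A call is refused whole if a number of a shift passes 1 or a number of a turn 8.59, either way. A call with a gripper value outside its range is refused whole. The fingers move at their own pace and stop on an object; the grip force is fixed at half the most. Time passes only in rows, so rows that do not move let the fingers close. It gives the time, the measured TCP pose, the force and the opening at its end, in the units of the state.
- env.get_obs(): the state, without advancing time (a new reading comes with each control period).
- env.grab_frame(name): name is "side" or "top"; returns the picture (420x560x3 uint8, red, green, blue); there is no depth.
- env.calibration(name): a dict with "vertical_fov" (degrees; the focal length in pixels is half the picture's height over the tangent of half this angle, whatever the lens; pixels are square), "cx", "cy" (the principal point, pixels), "dist_coeffs" ([k1, k2, p1, p2, k3] as OpenCV has them; the pictures are not rectified), "eye" and "rotation" of the camera in the world. Camera axes: x right, y down, z forward; pixel columns grow to the right and rows downward; lengths in m; the calibration is good to about 2 mm. A picture is of the moment at which its call begins. calibration takes no time and is no camera call.
- env.hand_in(): hands the job in, once; it reports no verdict.
The state is a dict: "time_s": time; "q": joint angles; "qd": joint speeds; "effort": joint torques, N m; "ee_pos": TCP position; "tcp_rot": TCP orientation; "force": force on the tool from outside, world axes, zero at the start; "torque": the same for the moment, N m; "opening": finger opening in m.
Only numpy, scipy, OpenCV 4.12 (cv2) and the standard library are available. Lean on these libraries where they do the work, as an engineer would, in place of code of your own. Each camera call takes 0.05 s, during which the arm holds its last target.

## Task

The bobbin on the bench winder has run empty: swing the guide arm well aside, then unscrew the wing cap that locks the bobbin on the spindle, lift it off and finish while holding it still in the gripper, about 60 mm or more above where it sat. Winders come with right- or left-hand threads and this one is unmarked: try it both ways, never forcing it against its stop, and unscrew it the way it gives (a little under a quarter turn frees it). Leave the bobbin on its spindle, the guide arm aside and the other things on the bench undisturbed.

Things in the scene. Friction and masses are not known exactly. Their poses are not given: they have to be found in the camera images.
- winder: Bench winder bolted to the bench. Grey base plate 290 x 160 x 18 mm with a vertical spindle, behind it a blue drive housing (105 x 150 mm, top 150 mm above the bench, near face 112 mm from the spindle axis) with a thin guide post. Origin: on the bench top under the spindle axis; its x axis points from the spindle to the post.
- guide_arm (a joint): Swing angle (rad) of the guide arm about the vertical guide post; 0 = eye right above the wing cap, positive = anticlockwise seen from above; it swings at most 1.9 either way. Stiff hinge (about 0.12 N m): it can be pushed from the side at any point along it and stays where left.
- guide_hinge (a point): Hinge of the guide arm, on the post axis 140 mm behind the spindle axis, at the mid-height of the arm, 210 mm above the bench. The hub is 24 mm in diameter and 24 mm high.
- guide_eye (a point): Centre of the round eye (27 mm across) at the free end of the guide arm, 140 mm from its hinge. The arm is a level steel bar 10 mm wide and 10 mm high from hinge to eye; its underside is 40 mm above the top of the wing cap.
- cap: Steel wing cap, 0.25 to 0.42 kg: round ribbed skirt 51 mm in diameter and 42 mm high, on it one straight upright wing 46 mm long, 14 mm thick, 24 mm high; 65 mm high in all. Origin: centre of its underside, which sits 100 mm above the bench; z up, x along the wing. Screwed home, its x is the winder's x. It must rise 40 mm to clear the spindle end.
- cap_wing (a point): Centre of the wing, 53 mm above the cap's underside. Quick thread, right- or left-hand, drawn anew each time: one way the cap meets a hard stop within 5 degrees (a trial twist of 10 to 20 degrees shows it), the other way it turns with next to no resistance and rises 3 mm; turned 60 to 90 degrees from home it lifts straight off, at less the thread still locks it.
- bobbin: The empty grey plastic bobbin on the spindle, beneath the cap: flanges 84 mm in diameter, 72 mm high, 0.09 kg. Origin: centre of its underside, 26 mm above the bench. It lies loose round the spindle with 2 to 3 mm of play. Leave it there.
- spare_bobbin: Bystander: a like bobbin standing on the bench, 84 mm in diameter, 72 mm high. Origin: centre of its underside.
- paper_cone: Bystander: a cardboard cone standing on the bench, 68 mm wide at the foot, 120 mm high. Origin: centre of its underside.
- screwdriver: Bystander: a black-handled screwdriver 170 mm long lying on the bench between winder and robot. Origin: underside, near its middle.
Things that resemble listed ones, but are neither listed nor needed, are in the scene too. Leave any pink or turquoise look-alike of the bobbin alone.

How it is judged:
By the outcome, as a careful person would: the job done as asked, in the order asked, and still so for the second after the job is handed in, while the arm keeps its last pose, push and grip.
It also fails if it takes over 72 s, if anything falls off the work surface, if the arm or the gripper's body presses on something with over 40 N, if the wrist force passes 120 N, or if a joint passes its speed limit or range.

## Working session

There is one attempt and no reset: what is moved stays moved. The work goes in short steps, Python scripts to look and compute and a shell command to move; the robot and the scene stay as the last step left them, time stands still between calls to the robot, and variables do not carry over. Pictures are saved under pics/ and viewed, and the job is handed in when it is done.

```bash
ls; mkdir -p pics; python3 - <<'E'
from station import env
import cv2,numpy as np
o=env.get_obs()
for k,v in o.items(): print(k,np.round(v,3))
for n in("side","top"):
    print(n,env.calibration(n))
    cv2.imwrite(f"pics/{n}0.png",env.grab_frame(n)[:,:,::-1])
E
```

```text
pics
time_s 0.0
q [ 1.292  0.239 -0.014  1.319 -0.     1.571]
qd [ 0.001 -0.    -0.    -0.     0.002 -0.001]
effort [-0.0000e+00 -5.3878e+01  3.4644e+01  1.9000e-02 -0.0000e+00 -0.0000e+00]
ee_pos [0.144 0.504 0.231]
tcp_rot [-4.360e-01 -3.111e+00  2.000e-03]
force [ 0.36  -0.436  0.56 ]
torque [-0.02   0.003  0.001]
opening 0.085
side {'vertical_fov': 43.392542279387, 'cx': 278.93246370665787, 'cy': 204.9563402499478, 'dist_coeffs': array([-0.07055792,  0.        ,  0.        ,  0.        ,  0.        ]), 'eye': array([0.39372223, 0.97095302, 0.66278319]), 'rotation': array([-0.22152549,  2.64744016, -1.55749522])}
top {'vertical_fov': 52.11356442580699, 'cx': 282.3393988759282, 'cy': 206.2466302222414, 'dist_coeffs': array([-0.12717942,  0.        ,  0.        ,  0.        ,  0.        ]), 'eye': array([0.45617331, 0.05018497, 1.08177905]), 'rotation': array([-2.13396772,  2.19029324, -0.09620431])}
```

View pics/side0.png

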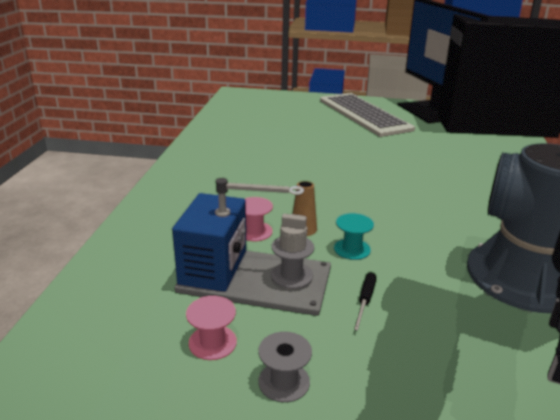

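View pics/top0.png

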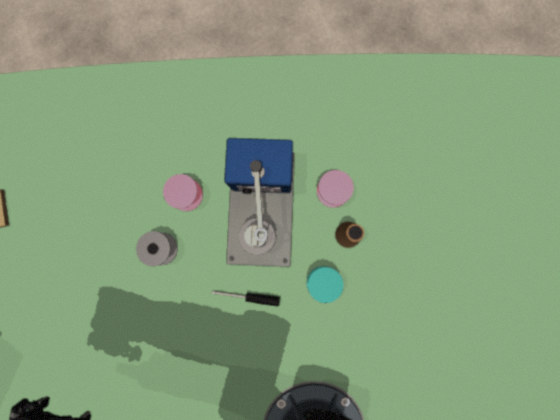

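The side view shows the winder with hub at about (222,186), eye at (296,190) and cap near (293,230). The top view shows hub (256,166), eye (261,235) and cap wing (255,236). I'll enlarge both.

```bash
cat > h.py <<'E'
import numpy as np,cv2
from scipy.spatial.transform import Rotation as R
from station import env
def cam(n):
    c=env.calibration(n);f=210/np.tan(np.radians(c["vertical_fov"])/2)
    K=np.array([[f,0,c["cx"]],[0,f,c["cy"]],[0,0,1.]])
    return K,c["dist_coeffs"],np.array(c["eye"]),R.from_rotvec(c["rotation"]).as_matrix()
def ray(n,p):
    K,d,e,r=cam(n);u=cv2.undistortPoints(np.array([[p]],float),K,d)[0,0]
    v=r@np.array([u[0],u[1],1]);return e,v
def at(n,p,z):
    e,v=ray(n,p);return e+v*(z-e[2])/v[2]
def proj(n,P):
    K,d,e,r=cam(n);P=(np.atleast_2d(P)-e)@r
    return cv2.projectPoints(P,np.zeros(3),np.zeros(3),K,d)[0][:,0]
def crop(n,x0,y0,x1,y1,s,name,pts=None):
    im=env.grab_frame(n)[:,:,::-1].copy()
    c=cv2.resize(im[y0:y1,x0:x1],None,fx=s,fy=s,interpolation=cv2.INTER_CUBIC)
    for p in (pts if pts is not None else []):
        cv2.circle(c,tuple(int(round(a)) for a in ((p[0]-x0+.5)*s,(p[1]-y0+.5)*s)),3,(0,255,255),-1)
    cv2.imwrite(f"pics/{name}.png",c)
E
python3 - <<'E'
from h import *
for n,p,z in [("top",(256,166),.222),("top",(261,235),.21),("top",(255,236),.165),("side",(222,184),.222),("side",(296,190),.21),("side",(293,218),.165),("top",(232,258),.018),("top",(285,260),.018)]:
    print(n,p,at(n,p,z).round(3))
for n,b in (("top",(210,120,310,280)),("side",(170,160,350,310))):
    im=cv2.imread(f"pics/{n}0.png");x0,y0,x1,y1=b
    s=4 if n=="side" else 3.7
    cv2.imwrite(f"pics/{n}0c.png",cv2.resize(im[y0:y1,x0:x1],None,fx=s,fy=s,interpolation=cv2.INTER_CUBIC))
E
```

```text
top (256, 166) [0.629 0.112 0.222]
top (261, 235) [0.489 0.106 0.21 ]
top (255, 236) [0.488 0.121 0.165]
side (222, 184) [0.623 0.13  0.222]
side (296, 190) [0.489 0.105 0.21 ]
side (293, 218) [0.489 0.132 0.165]
top (232, 258) [0.441 0.191 0.018]
top (285, 260) [0.433 0.06  0.018]
```

View pics/top0c.png

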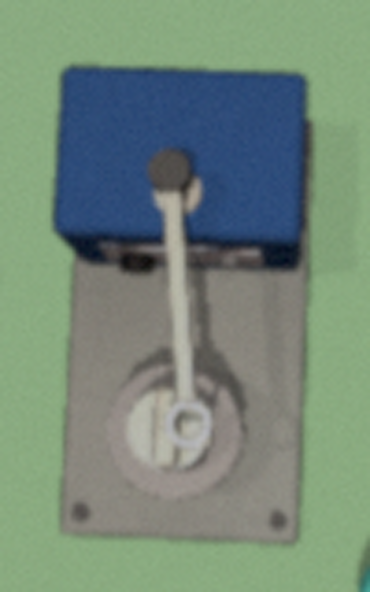

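View pics/side0c.png

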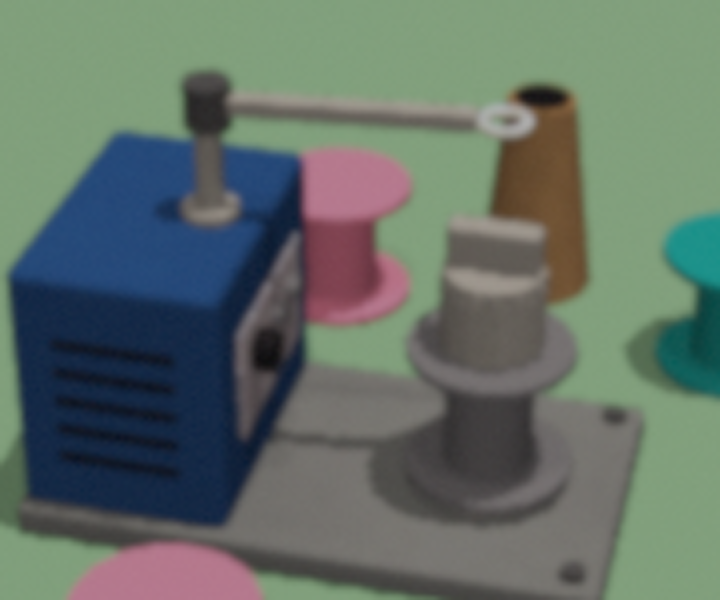

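```bash
python3 - <<'E'
from h import *
from scipy.optimize import least_squares
t=lambda x,y:(x/3.7+210-.4,y/3.7+120-.4)
s=lambda x,y:(x/4+170-.4,y/4+160-.4)
obs=[("top",t(169,168),(.14,0,.222)),("top",t(165,428),(0,0,.165)),("side",s(207,82),(.14,0,.222)),("side",s(497,228),(0,0,.165)),("top",t(176,430),(0,0,.098)),("side",s(492,348),(0,0,.098))]
def P(p,l):
    c,sn=np.cos(p[2]),np.sin(p[2]);return np.array([p[0]+c*l[0]-sn*l[1],p[1]+sn*l[0]+c*l[1],l[2]])
def f(p): return np.concatenate([proj(n,P(p,l))[0]-q for n,q,l in obs])
r=least_squares(f,[.489,.115,0]);p=r.x
print(p,np.degrees(p[2]));print(r.fun.reshape(-1,2).round(1))
H=P(p,(.14,0,.21))
for n,q in(("top",t(188,424)),("side",s(506,121))):
    e=at(n,q,.21);d=e-H;print("eye",e.round(3),np.linalg.norm(d).round(3),np.degrees(np.arctan2(-d[1],-d[0])-p[2]))
print("hub",H)
for c in((60,533),(298,541),(77,260),(303,255)): print("corner",at("top",t(*c),.018).round(3))
for n,q,z in(("sd",(247,297),.02),("spare",(155,248),.072),("teal",(325,285),.072),("cone",(354,233),.12),("pinkL",(182,191),.072),("pinkR",(336,188),.072)): print(n,at("top",q,z).round(3))
o=env.get_obs();print(R.from_rotvec(o["tcp_rot"]).as_matrix().round(3))
E
```

```text
[ 0.48949829  0.12346639 -0.06854246] -3.927193448882097
[[-0.   0.8]
 [-0.1  0.2]
 [-0.4 -0.3]
 [-0.5 -0.8]
 [-0.8  0.7]
 [-0.4 -0.9]]
eye [0.49  0.107 0.21 ] 0.139 6.807406716307096
eye [0.488 0.104 0.21 ] 0.141 7.780637202725625
hub [0.62916955 0.11387796 0.21      ]
corner [0.427 0.207 0.018]
corner [0.418 0.048 0.018]
corner [0.611 0.193 0.018]
corner [0.61  0.039 0.018]
sd [0.344 0.156 0.02 ]
spare [0.468 0.368 0.072]
teal [ 0.373 -0.032  0.072]
cone [ 0.491 -0.097  0.12 ]
pinkL [0.603 0.302 0.072]
pinkR [ 0.6   -0.066  0.072]
[[-0.961  0.275 -0.   ]
 [ 0.275  0.961 -0.001]
 [ 0.    -0.001 -1.   ]]
```

The pose fit is good to under 1 px: spindle at (0.489, 0.123), yaw −3.9°. The guide arm stands at about +7°, with its eye on the −y side. I'll push it further that way from the +y side with the gripper shut.

```bash
cat >> h.py <<'E'
def delta(target,yaw=None):
    "rows' units along tool axes to world target, given tool as it stands; yaw: world azimuth of tool y wanted"
    o=env.get_obs();M=R.from_rotvec(o["tcp_rot"]).as_matrix()
    az=np.degrees(np.arctan2(M[1,1],M[0,1]))
    print("t",round(o["time_s"],2),"pos",np.round(o["ee_pos"],4),"az_y",round(az,2),"tilt",np.degrees(np.arccos(-M[2,2])).round(2),"F",np.round(o["force"],1),"T",np.round(o["torque"],3),"op",round(o["opening"],4),"q6",np.round(o["q"][5],2))
    if target is not None: print("units now-axes",(M.T@(np.array(target)-o["ee_pos"])/.04).round(3))
E
python3 -m pendant '0 0 -6 0 0 0 0; 0 0 -6 0 0 0 0'; python3 -c "
from h import *
delta((.51,.20,.187))"
```

```text
time_s: 0.3
ee_pos: [0.1444, 0.5045, 0.2309]
tcp_rot: [-0.102, -3.14, 0.001]
force: [0.5, -0.8, -0.8]
opening: 0.0593
t 0.3 pos [0.1444 0.5045 0.2309] az_y 86.26 tilt 0.05 F [ 0.5 -0.8 -0.8] T [-0.016  0.002 -0.044] op 0.0593 q6 1.36
units now-axes [-9.617 -6.999  1.102]
```

```bash
python3 -m pendant '0 0 0 -0.4 -0.3 0 0; 0 0 0 -0.8 -0.6 0 0; 0 0 0 -0.8 -0.6 0 0; 0 0 0 -0.8 -0.6 0 0; 0 0 0 -0.8 -0.6 0 0; 0 0 0 -0.8 -0.6 0 0; 0 0 0 -0.8 -0.6 0 0; 0 0 0 -0.8 -0.6 0 0; 0 0 0 -0.8 -0.6 0 0; 0 0 0 -0.8 -0.6 0 0; 0 0 0 -0.8 -0.6 0 0; 0 0 0 -0.8 -0.6 0 0'; python3 -m pendant '0 0 0 -0.4 0 0.5 0; 0 0 0 0 0 0.6 0; 0 0 0 0 0 0 0'; python3 -c "
from h import *
delta((.51,.16,.187))
crop('top',180,100,380,300,3,'a1')
crop('side',100,60,400,320,2.5,'a2')"
```

```text
time_s: 1.5
ee_pos: [0.4934, 0.2024, 0.231]
tcp_rot: [-0.109, -3.139, 0.0]
force: [-0.1, 0.8, 0.5]
opening: -0.0002
time_s: 1.8
ee_pos: [0.507, 0.2016, 0.1841]
tcp_rot: [-0.11, -3.134, 0.004]
force: [-0.6, -1.1, -0.3]
opening: 0.0001
t 1.8 pos [0.507  0.2016 0.1841] az_y 85.96 tilt 0.34 F [-0.6 -1.1 -0.3] T [-0.018  0.066 -0.011] op 0.0001 q6 0.45
units now-axes [-0.147 -1.031 -0.07 ]
```

View pics/a1.png

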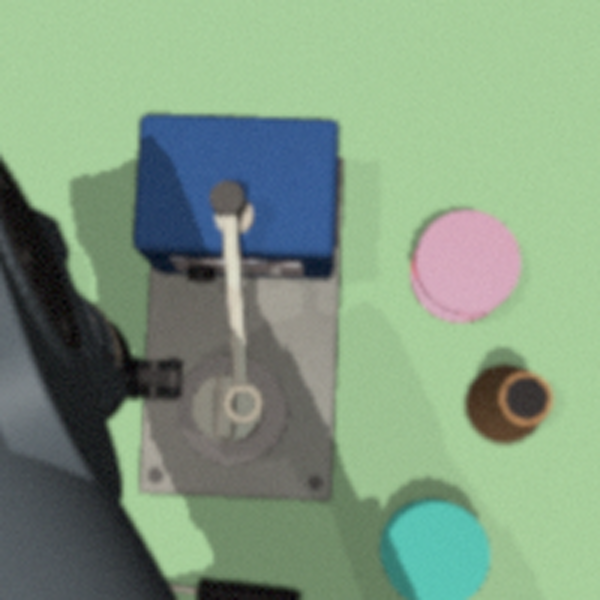

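View pics/a2.png

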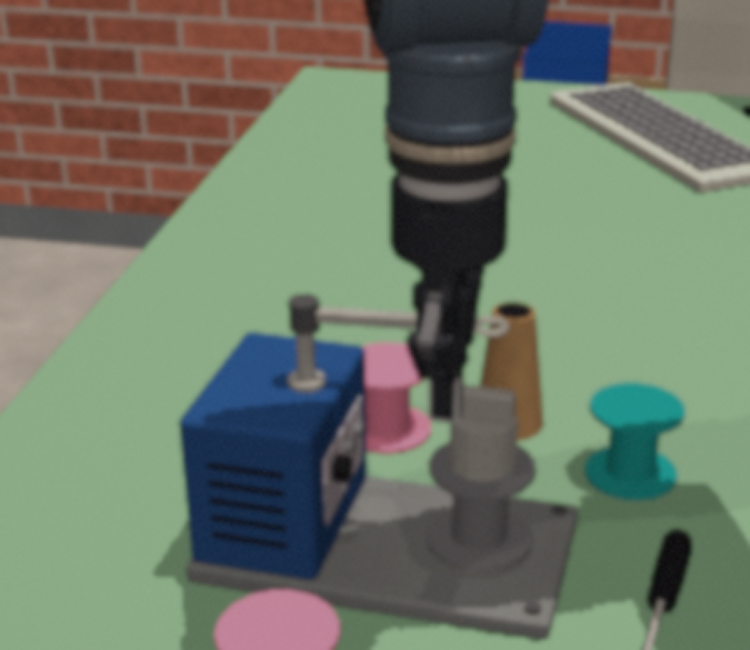

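Both views show the shut fingers on the +y side of the bar, between hub and eye, and clear of the cap. Next I sweep in an arc about the hub.

```bash
python3 -m pendant '0 0 0 -0.1 -0.4 -0.05 0; 0 0 0 -0.1 -0.4 -0.05 0; 0 0 0 -0.1 -0.4 0 0; 0 0 0 -0.1 -0.48 0 0; 0 0 0 -0.07 -0.48 0 0; 0 0 0 -0.07 -0.48 0 0; 0 0 0 -0.08 -0.48 0 0'; python3 -m pendant '0 0 0 -0.3 -0.37 0 0; 0 0 0 -0.3 -0.37 0 0; 0 0 0 -0.3 -0.37 0 0; 0 0 0 -0.36 -0.17 0 0; 0 0 0 -0.36 -0.17 0 0; 0 0 0 -0.36 -0.17 0 0; 0 0 0 -0.3 0 0 0; 0 0 0 0 0 0 0'; python3 -c "
from h import *
delta((.49,.12,.2))
crop('top',180,100,380,300,3,'b1')"
```

```text
time_s: 2.6
ee_pos: [0.5249, 0.075, 0.1927]
tcp_rot: [0.109, 3.138, 0.001]
force: [-0.0, 1.8, 0.3]
opening: 0.0005
time_s: 3.4
ee_pos: [0.6122, 0.0042, 0.1915]
tcp_rot: [0.11, 3.139, -0.001]
force: [0.3, -0.6, 0.4]
opening: -0.0002
t 3.4 pos [0.6122 0.0042 0.1915] az_y 85.97 tilt 0.05 F [ 0.3 -0.6  0.4] T [-0.052  0.047  0.043] op -0.0002 q6 0.08
units now-axes [ 3.251  2.672 -0.217]
```

View pics/b1.png

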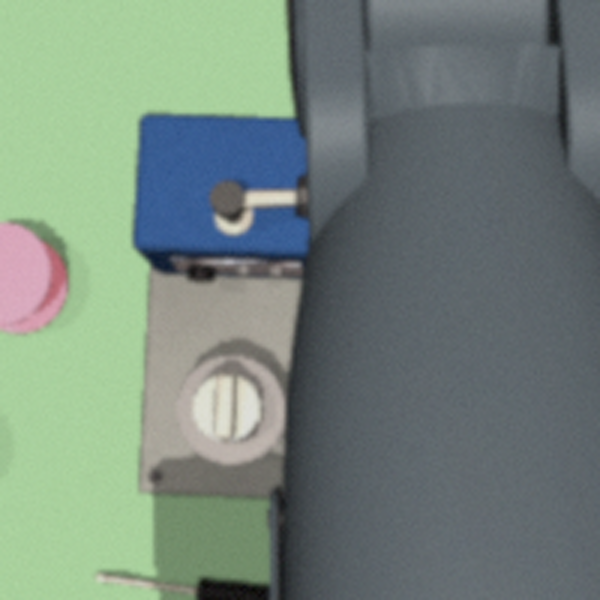

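The guide arm now stands at about 90°, pointing along −y, and the cap wing is clearly seen. I'll back off and move above the cap with the gripper open.

```bash
python3 -m pendant '0 0 0 0.4 0 -0.1 0; 0 0 0 0.6 0 -0.2 0; 0 0 0 0.6 0.3 -0.3 0; 0 0 0 0.5 0.6 0 0.7; 0 0 0 0.5 0.6 0 0.7; 0 0 0 0.4 0.6 0 0.7; 0 0 0 0.2 0.5 0 0.7; 0 0 0 0 0.1 0 0.7; 0 0 0 0 0 0 0.7'; python3 -c "
from h import *
for q in ((255.3,234.6),(254.2,235.3)): print(at('top',q,.165))
delta((.4893,.1232,.2))
crop('top',180,100,380,300,3,'c1')
crop('side',200,100,380,280,3.3,'c2')"
```

```text
time_s: 4.35
ee_pos: [0.4906, 0.1224, 0.2157]
tcp_rot: [0.106, 3.139, -0.0]
force: [0.2, 0.8, 0.2]
opening: 0.06
[0.49134266 0.12076038 0.165     ]
[0.48990674 0.12314364 0.165     ]
t 4.35 pos [0.4906 0.1224 0.2157] az_y 86.12 tilt 0.05 F [0.2 0.8 0.2] T [ 0.025 -0.041  0.005] op 0.06 q6 0.31
units now-axes [0.034 0.018 0.394]
```

View pics/c1.png

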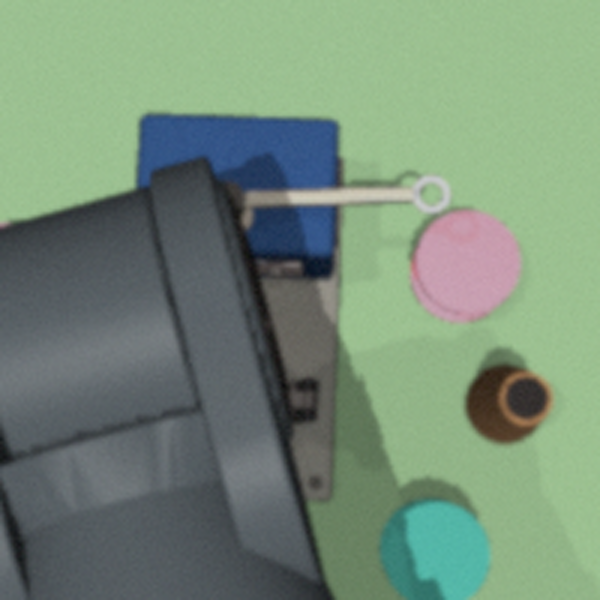

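View pics/c2.png

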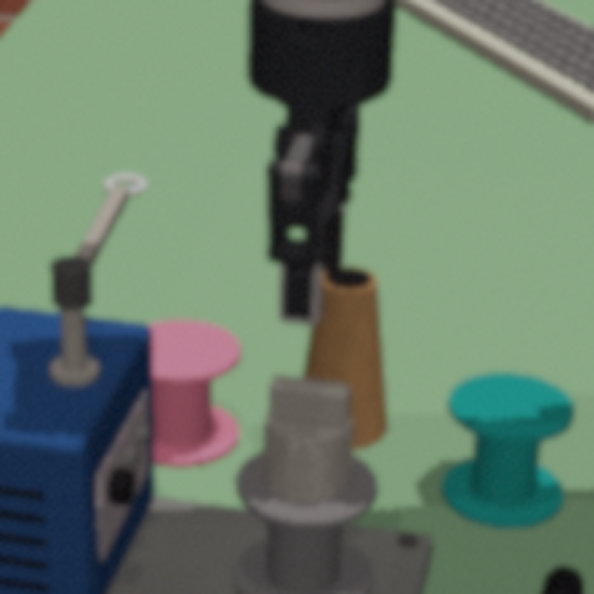

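The guide arm is well aside, and the open gripper is centred above the wing. Descending now.

```bash
python3 -m pendant '0 0 0 0.02 0.01 0.4 0.5; 0 0 0 0 0 0.4 0.5; 0 0 0 0 0 0.4 0.5; 0 0 0 0 0 0.3 0.5; 0 0 0 0 0 0.2 0.5; 0 0 0 0 0 0 0.3'; python3 -m pendant '0 0 0 0 0 0 0; 0 0 0 0 0 0 0;0 0 0 0 0 0 0;0 0 0 0 0 0 0;0 0 0 0 0 0 0'; python3 -c "
from h import *
delta((.4893,.1232,.146))
crop('side',220,130,360,270,4.2,'d2')"
```

```text
time_s: 5.05
ee_pos: [0.4896, 0.122, 0.1464]
tcp_rot: [-0.11, -3.138, 0.001]
force: [0.0, -0.3, 0.0]
opening: 0.0293
time_s: 5.55
ee_pos: [0.4904, 0.1226, 0.1477]
tcp_rot: [0.109, 3.139, -0.0]
force: [0.8, -1.5, 2.0]
opening: 0.0123
t 5.55 pos [0.4904 0.1226 0.1477] az_y 86.03 tilt 0.06 F [ 0.8 -1.5  2. ] T [-0.248 -0.144 -0.034] op 0.0123 q6 0.31
units now-axes [0.029 0.012 0.044]
```

View pics/d2.png

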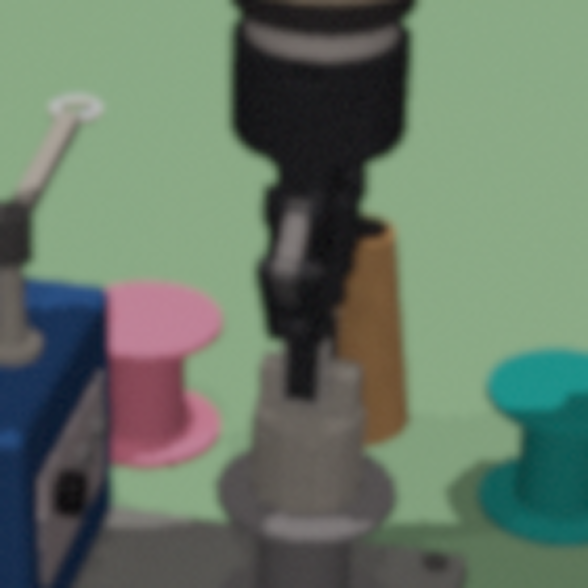

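The jaws have stopped on the wing at 12 mm and the side forces are small. Trial twist, anticlockwise first, which is negative about tool z.

```bash
python3 -m pendant '0 0 -2.5 0 0 0 0; 0 0 -2.5 0 0 0 0; 0 0 0 0 0 0 0';python3 -c "
from h import *
delta(None)"; python3 -m pendant '0 0 -2.5 0 0 0 0; 0 0 0 0 0 0 0';python3 -c "
from h import *
delta(None)"
```

```text
time_s: 5.9
ee_pos: [0.4903, 0.1228, 0.1477]
tcp_rot: [-0.029, 3.141, 0.001]
force: [0.3, 0.5, 3.9]
opening: 0.0122
t 5.9 pos [0.4903 0.1228 0.1477] az_y 91.07 tilt 0.05 F [0.3 0.5 3.9] T [-0.014 -0.048  0.083] op 0.0122 q6 0.23
time_s: 6.1
ee_pos: [0.4903, 0.1228, 0.1478]
tcp_rot: [-0.097, 3.139, 0.001]
force: [-0.3, 0.0, 5.4]
opening: 0.0124
t 6.1 pos [0.4903 0.1228 0.1478] az_y 93.53 tilt 0.06 F [-0.3  0.   5.4] T [-0.053  0.008  0.071] op 0.0124 q6 0.18
```

```bash
python3 -m pendant '0 0 -2.5 0 0 -0.005 0; 0 0 -2.5 0 0 -0.005 0; 0 0 -2.5 0 0 -0.005 0; 0 0 0 0 0 0 0';python3 -c "
from h import *
delta(None)
crop('side',220,130,360,270,4.2,'e2')"
```

```text
time_s: 6.5
ee_pos: [0.4903, 0.1228, 0.1483]
tcp_rot: [-0.301, 3.126, 0.0]
force: [-0.7, -0.2, 5.4]
opening: 0.0124
t 6.5 pos [0.4903 0.1228 0.1483] az_y 101.01 tilt 0.04 F [-0.7 -0.2  5.4] T [0.056 0.014 0.018] op 0.0124 q6 0.05
```

View pics/e2.png

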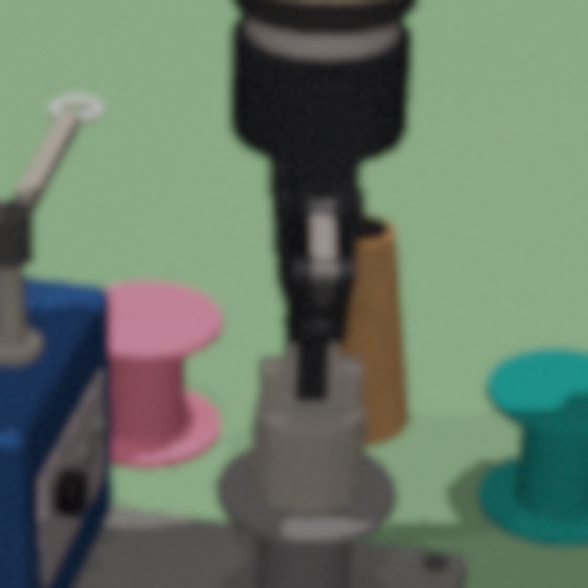

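It turned 15° with next to no torque and the opening stayed the same, so the pads are not slipping. To be sure, I'll return home and gently try the other way.

```bash
python3 -m pendant '0 0 4 0 0 0.005 0; 0 0 4 0 0 0.005 0; 0 0 4 0 0 0.005 0; 0 0 3 0 0 0 0; 0 0 0 0 0 0 0';python3 -c "
from h import *
delta(None)"; python3 -m pendant '0 0 2 0 0 0 0; 0 0 1 0 0 0 0; 0 0 0 0 0 0 0';python3 -c "
from h import *
delta(None)"
```

```text
time_s: 7.05
ee_pos: [0.4902, 0.1228, 0.1476]
tcp_rot: [0.113, 3.139, 0.001]
force: [-0.2, 0.2, 5.6]
opening: 0.013
t 7.05 pos [0.4902 0.1228 0.1476] az_y 85.86 tilt 0.04 F [-0.2  0.2  5.6] T [ 0.004 -0.011 -0.139] op 0.013 q6 0.32
time_s: 7.35
ee_pos: [0.4902, 0.1226, 0.1476]
tcp_rot: [0.193, 3.135, -0.0]
force: [1.2, -0.4, 5.6]
opening: 0.0123
t 7.35 pos [0.4902 0.1226 0.1476] az_y 82.96 tilt 0.03 F [ 1.2 -0.4  5.6] T [-0.14   0.056  0.065] op 0.0123 q6 0.37
```

```bash
for i in 1 ; do python3 -m pendant '0 0 1.5 0 0 0 0; 0 0 0 0 0 0 0';python3 -c "
from h import *
delta(None)"; python3 -m pendant '0 0 1.5 0 0 0 0; 0 0 0 0 0 0 0';python3 -c "
from h import *
delta(None)"; done
```

```text
time_s: 7.55
ee_pos: [0.4902, 0.1226, 0.1476]
tcp_rot: [0.234, 3.132, -0.0]
force: [0.4, -0.9, 6.2]
opening: 0.0126
t 7.55 pos [0.4902 0.1226 0.1476] az_y 81.47 tilt 0.03 F [ 0.4 -0.9  6.2] T [-0.125  0.081  0.316] op 0.0126 q6 0.39
time_s: 7.75
ee_pos: [0.4902, 0.1226, 0.1476]
tcp_rot: [0.274, 3.129, -0.0]
force: [-0.1, -0.7, 5.3]
opening: 0.0128
t 7.75 pos [0.4902 0.1226 0.1476] az_y 80.0 tilt 0.04 F [-0.1 -0.7  5.3] T [-0.201  0.111  0.69 ] op 0.0128 q6 0.42
```

Clockwise, the reaction torque rises sharply to 0.7 N·m at about 5–6°, so that is the stop. Anticlockwise gives, so it has a right-hand thread. I'll unscrew about 77° from home, rising with the thread.

```bash
python3 -m pendant '0 0 -6 0 0 0 0; 0 0 -6 0 0 -0.007 0; 0 0 -6 0 0 -0.007 0; 0 0 -6 0 0 -0.007 0; 0 0 -6 0 0 -0.007 0; 0 0 -6 0 0 -0.007 0; 0 0 -6 0 0 -0.007 0; 0 0 0 0 0 0 0';python3 -c "
from h import *
delta(None)"; python3 -m pendant '0 0 -6 0 0 -0.007 0; 0 0 -6 0 0 -0.007 0; 0 0 -6 0 0 -0.007 0; 0 0 -6 0 0 -0.007 0; 0 0 -6 0 0 -0.007 0; 0 0 -6 0 0 -0.007 0; 0 0 -5 0 0 -0.005 0; 0 0 0 0 0 0 0';python3 -c "
from h import *
delta(None)
crop('side',220,130,360,270,4.2,'f2')"
```

```text
time_s: 8.55
ee_pos: [0.4907, 0.1226, 0.1499]
tcp_rot: [-0.871, 3.017, -0.001]
force: [-0.1, -0.7, 9.2]
opening: 0.0122
t 8.55 pos [0.4907 0.1226 0.1499] az_y 122.19 tilt 0.1 F [-0.1 -0.7  9.2] T [-0.361  0.044  0.102] op 0.0122 q6 -0.32
time_s: 9.35
ee_pos: [0.4899, 0.1227, 0.1508]
tcp_rot: [1.87, -2.524, -0.0]
force: [0.1, 0.5, 2.5]
opening: 0.0124
t 9.35 pos [0.4899 0.1227 0.1508] az_y 163.07 tilt 0.02 F [0.1 0.5 2.5] T [0.092 0.035 0.025] op 0.0124 q6 -1.03
```

View pics/f2.png

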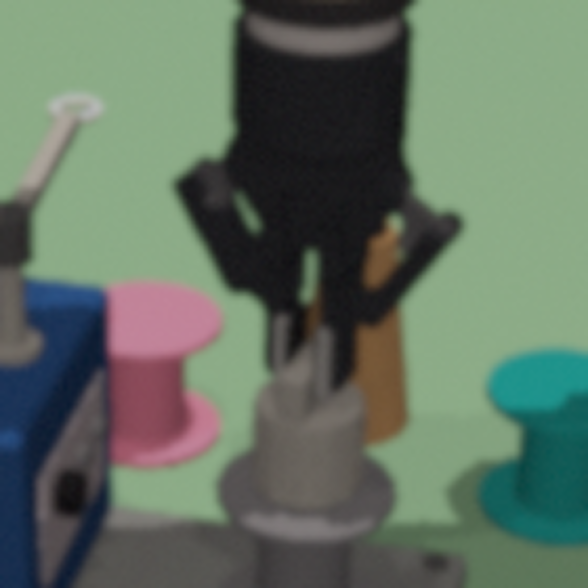

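The wing is now nearly end-on to the camera and still between the pads, so the cap has turned with the gripper. Next is a gentle lift.

```bash
python3 -m pendant '0 0 0 0 0 -0.05 0; 0 0 0 0 0 -0.1 0; 0 0 0 0 0 -0.1 0; 0 0 0 0 0 0 0';python3 -c "
from h import *
delta(None)
crop('side',220,130,360,270,4.2,'g2')"
```

```text
time_s: 9.8
ee_pos: [0.4902, 0.1227, 0.1614]
tcp_rot: [-1.868, 2.525, -0.001]
force: [-0.4, -0.1, -3.8]
opening: 0.0125
t 9.8 pos [0.4902 0.1227 0.1614] az_y 162.99 tilt 0.03 F [-0.4 -0.1 -3.8] T [ 0.01  -0.003  0.012] op 0.0125 q6 -1.03
```

View pics/g2.png

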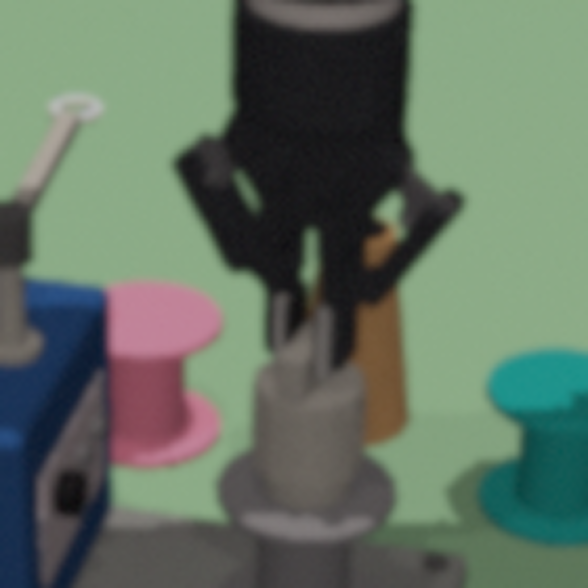

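The cap rises freely: Fz of −3.8 N is just its weight, and the bobbin stays put. Lifting on.

```bash
python3 -m pendant '0 0 0 0 0 -0.15 0; 0 0 0 0 0 -0.2 0; 0 0 0 0 0 -0.2 0; 0 0 0 0 0 -0.2 0; 0 0 0 0 0 -0.2 0; 0 0 0 0 0 -0.2 0; 0 0 0 0 0 -0.2 0; 0 0 0 0 0 -0.2 0; 0 0 0 0 0 -0.2 0; 0 0 0 0 0 -0.1 0; 0 0 0 0 0 0 0; 0 0 0 0 0 0 0';python3 -m pendant '0 0 0 0 0 0 0; 0 0 0 0 0 0 0; 0 0 0 0 0 0 0';python3 -c "
from h import *
delta(None)
crop('side',60,60,400,400,1.7,'h2')
crop('top',100,100,400,320,2.6,'h1')"
```

```text
time_s: 11.05
ee_pos: [0.4899, 0.1226, 0.2347]
tcp_rot: [1.869, -2.525, -0.0]
force: [-0.3, 0.1, -4.4]
opening: 0.0126
time_s: 11.35
ee_pos: [0.4899, 0.1226, 0.2346]
tcp_rot: [1.869, -2.524, -0.0]
force: [0.6, -0.3, -2.2]
opening: 0.0124
t 11.35 pos [0.4899 0.1226 0.2346] az_y 163.03 tilt 0.03 F [ 0.6 -0.3 -2.2] T [-0.012 -0.037  0.022] op 0.0124 q6 -1.03
```

View pics/h2.png

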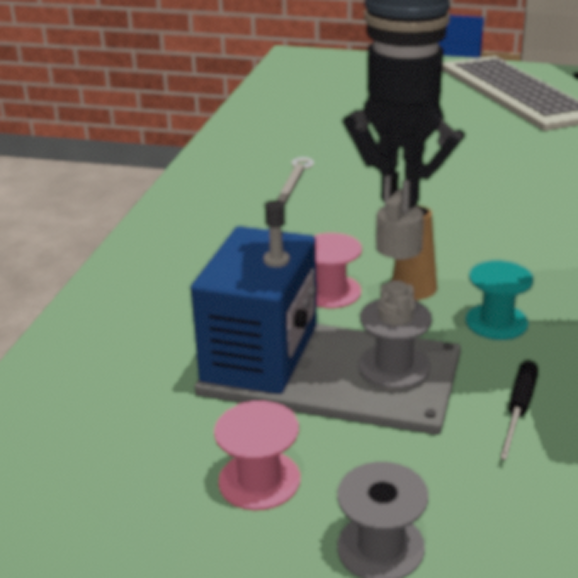

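View pics/h1.png

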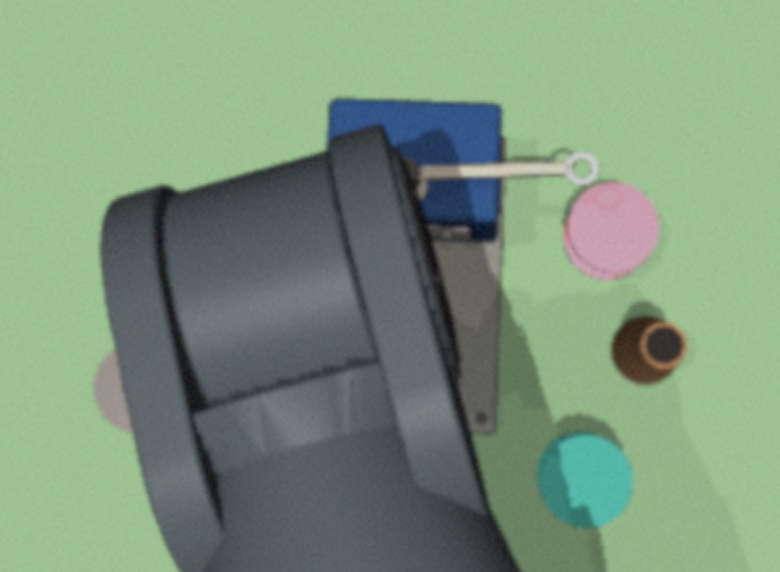

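The cap is held about 85 mm up and well clear of the spindle end. The bobbin is on its spindle, the arm is aside and the other things look unmoved, so I'm handing in.

```bash
python3 -c "
from h import *
print(proj('side',(.4899,.1226,.187)),env.hand_in())
delta(None)"
```

```text
the job is handed in; nothing more can be done
[[293.61384637 205.2618848 ]] None
the job is handed in; nothing more can be done
```

The cap is off and held still in the gripper, about 85 mm above where it sat. I handed the job in at 11.4 s on the robot's clock.

- **Guide arm:** I pushed it aside from about +7° to about +93°, and it stayed there.
- **Thread:** Anticlockwise, the cap turned 15° with almost no torque. Clockwise, it met the stop about 5–6° past home. I backed off at 0.7 N·m. It is a right-hand thread, so I unscrewed it about 77° anticlockwise.
- **Lift:** The cap came straight up with only its own weight on the wrist, about 4 N.

**Last checks:** In the side picture, the cap's underside was within about 2 px of where I calculated it should be. The bobbin was still on its spindle, and the things in view looked undisturbed. In the last top picture the robot's arm hid the bobbin, so I relied on the side view for that. The last force reading, −2.2 N vertically, was lower than the −4.4 N just before. I took that as sensor noise, because the jaw opening stayed at 12.4 mm. No check failed.

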